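# Return the rinsed prep cups to their nest in the bench drawer

## Robot

A 7-joint arm with a two-finger parallel gripper is mounted at the origin on the work surface. World frame = base frame: x ahead of the robot, y to its left, z up, the work surface at z = 0. Lengths are in m, angles in rad, forces in N, time in s.
With the tool pointing down it reaches from about 0.4 to 0.85 m from the base axis. Payload 10.4 kg.
Tool frame: the origin (TCP) lies between the finger pads; the fingertips stand manip.tip_extent ahead of it and the grasp point (between the pads) lies 6 mm ahead of it (manip.tip_extent is the distance from the TCP to the fingertips, in m); z points along the fingers, y is the line along which they close (so a half turn about z gives the same grasp; the last joint's range is limited). The gripper opens to 85 mm and grips with 20 to 120 N. Pads are 22 mm wide; open, the fingers measure 114 mm over their backs; the gripper's body (76 mm by 85 mm) begins 54 mm behind the grasp point. The pads swing forward as they close: fully open they stand 13 mm farther back than shut.
Start: joints at [-1.238, 0.332, -0.065, 1.46, 0.022, 1.35, -0.088], TCP at [0.218, 0.586, 0.256] pointing down, gripper open.
Joint ranges: [-2.6, 2.6], [-0.5, 2.12], [-1.47, 1.34], [0.16, 2.42], [-1.27, 4.41], [0.06, 2.06], [-2.6, 2.6]. Speed limits (rad/s): [2.22, 2.22, 2.79, 2.79, 3.14, 3.14, 3.14].

## Interface

Orientations are given as a unit quaternion [x, y, z, w].
In Python, from workcell import get_obs, optics, workorder, manip gives the robot as it stands.
- The arm moves only by the tool jog_arm, never from a script. Its argument "increments" is a list of rows, each a list of 7 numbers: the shift along the tool's x, y, z in m, then the turn, a rotation vector about the tool's x, y, z in rad, then the opening, from -1 (shut) to 1 (fully open). A call has 1 to 5 rows; each row is the pose to reach, as a shift and turn from the pose commanded when the call began, along the tool's axes at that moment; what a row does not reach only later rows make up. A row lasts 1/12 s, in which the tool goes at most 41.7 mm and 7.16 degrees, less where a joint would pass 70% of its speed; a pose out of reach is approached as far as the arm can. A call with a gripper value outside its range is refused whole. The fingers move at their own pace and stop on an object; "grip_force" is the grip in N (left out, the last holds). Time passes only in rows, so rows that repeat a pose let the fingers close. It gives the time, the measured TCP pose, the force, the opening and the grip force at its end, in the units of the state.
- get_obs(): the state, without advancing time (a new reading comes with each control period).
- optics.camera(name): name is "side" or "top" or "wrist"; returns a dict with "color" (400x640x3 uint8, red, green, blue), "depth" (400x640 float32, m along the optical axis (not along the pixel's ray), 0 where there is no reading), "K" (3x3 intrinsics, pixels), "R" (3x3) and "t" (3): a world point X has camera coordinates R X + t. Camera axes: x right, y down, z forward; pixel columns grow to the right and rows downward; lengths in m; the calibration is good to about 2 mm. A picture is of the moment at which its call begins.
- workorder.hand_in(): hands the job in; it is judged then, once.
The state is a dict: "clock": time; "joint_pos": joint angles; "joint_velocities": joint speeds; "tau": joint torques, N m; "position": TCP position; "ee_rot": TCP orientation; "ft_force": force on the tool from outside, world axes, zero at the start; "torque": the same for the moment, N m; "grip_width": opening from 0.0 (shut) to 1.0 (fully open); "grasp_force": force on a finger pad.
Only numpy, scipy, OpenCV 4.12 (cv2) and the standard library are available. Lean on these libraries where they do the work, as an engineer would, in place of code of your own. Each camera call takes 0.05 s, during which the arm holds its last target. There are 200 camera calls.

## Task

Pull the bench drawer fully open by its bar handle; the steel dish stands inside it. Then nest the set in size order: first stand the blue beaker in the steel dish, let go, and then stand the slim yellow cup in the blue beaker, each upright and down on the floor of the one outside it. Set the cups down gently without dropping or throwing them, leave the other things on the bench where they are, and leave the drawer open with the whole nest standing in it.

Things in the scene. Friction and masses are not known exactly. Their poses are not given: they have to be found in the camera images.
- cab: Low white bench cabinet, 260 mm deep (x) by 230 wide (y) by 110 high, fixed to the bench; origin at the centre of its underside. Its front is its -x side, 130 mm from the origin; its one drawer slides out along its -x axis.
- drawer (a joint): Drawer slide in m: 0 = closed, grows as the drawer is pulled out, 0.17 = fully open (end stop). It may start a little ajar. The grey front panel (12 mm thick, just outside the cabinet's front plane, top 98 mm above the bench) moves with it. It slides with about 2 N of friction and stays where left.
- handle (a point): Middle of the drawer's bar handle, a horizontal 10 mm steel bar 110 mm long along y, 78 mm above the bench, its axis 35 mm out from the front panel, with 30 mm free between bar and panel. Moves with the drawer; axes as the cabinet's.
- pocket (a point): Centre of the floor of the drawer's front pocket, where the steel dish stands, 14 mm above the bench. Pocket: 132 mm (x) by 196 mm (y), side and rear walls 34 mm above the floor, the front panel 84 mm above it. Moves with the drawer; axes as the cabinet's. It lies 113 mm behind the handle bar and is under the cabinet until the drawer is pulled out.
- dish: Bare steel round open dish, the largest of the set: outer diameter 92 mm, inner 84, height 55, floor 5 mm thick. It stands loose in the drawer's front pocket, hidden until the drawer is open. Origin at the centre of its underside, z up.
- beaker: Blue round open beaker, the middle one: outer diameter 68 mm (60 at its foot, bevelled over the lowest 10 mm), inner 60, height 80, floor 5 mm thick; about 160 g, smooth. Standing on the bench. Origin at the centre of its underside, z up. Nested, it stands 30 mm above the dish's rim.
- slim_cup: Slim yellow round open cup, the narrowest: outer diameter 46 mm (38 at its foot, bevelled over the lowest 10 mm), inner 38, height 105, floor 5 mm thick; about 110 g. Standing on the bench. Origin at the centre of its underside, z up. Nested, it stands 30 mm above the beaker's rim.
- pot_a: Bystander: clear specimen jar with white cap, 48 mm diameter, 55 high; origin under its centre. Leave alone.
- pot_b: Bystander: clear specimen jar with green cap, 48 mm diameter, 55 high; origin under its centre. Leave alone.
- wash_bottle: Bystander: white bottle with red cap, 60 mm diameter, 130 high; origin under its centre. Leave alone.
- amber_bottle: Bystander: amber bottle with black cap, 56 mm diameter, 120 high; origin under its centre. Leave alone.
- forceps: Bystander: steel forceps with red grips, 155 mm long along their x, lying flat (7 mm high) on the bench near the robot. Leave alone.
Not all that is in view belongs to the job. There is more than one size of the beaker; the one meant has the size given above.

How it is judged:
By the outcome, as a careful person would: the job done as asked, in the order asked, and still so for the second after the job is handed in, with the robot touching nothing.
It also fails if it takes over 72 s, if anything falls off the work surface, if the arm or the gripper's body presses on something with over 40 N, if the wrist force passes 120 N, or if a joint passes its speed limit or range.

## Working session

There is one attempt and no reset: what is moved stays moved. The work goes in short steps, Python scripts to look and compute and a tool call to move; the robot and the scene stay as the last step left them, time stands still between calls to the robot, and variables do not carry over. Pictures are saved under pics/ and viewed, at most 11 in all, crops included, and the job is handed in when it is done.

Besides the shell and the picture viewer there is one more tool, called after "Call:" as name([rows], argument=value, ...), one row to a line, values as JSON. jog_arm: Moves the arm, as the interface text tells. Its arguments: {"type":"object","properties":{"increments":{"type":"array"},"grip_force":{"type":"number"}},"required":["increments"]}

```bash
mkdir -p pics; ls; python3 - <<'E'
from workcell import get_obs, optics, workorder, manip
import cv2,numpy as np
o=get_obs()
for k,v in o.items(): print(k,np.round(v,4))
print(manip.tip_extent,[a for a in dir(manip) if a[0]!='_'])
ims=[]
for n in("side","top"):
    c=optics.camera(n); np.savez('pics/%s0.npz'%n,**c)
    cv2.imwrite('pics/%s0.png'%n,c["color"][:,:,::-1]); print(n,c["K"].round(1).tolist(),c["R"].round(3).tolist(),c["t"].round(3))
E
```

```text
pics
clock 0.0
joint_pos [-1.2376  0.3329 -0.0647  1.461   0.0216  1.3499 -0.0885]
joint_velocities [ 0.0003 -0.0007  0.0011  0.001  -0.0017 -0.      0.0002]
tau [-2.00000e-04 -6.25441e+01  4.91000e-02 -3.91620e+01  1.62000e-02
  9.60000e-03 -0.00000e+00]
position [0.2176 0.5855 0.2555]
ee_rot [ 1.770e-01  9.842e-01 -7.000e-04 -1.000e-04]
ft_force [-0.5344 -0.0329  0.5688]
torque [-0.0127 -0.0055  0.0273]
grasp_force 0.0
grip_width 0.9974
0.025 ['MotionError', 'tip_extent']
side [[489.5, 0.0, 323.1], [0.0, 489.5, 191.4], [0.0, 0.0, 1.0]] [[0.919, -0.395, 0.003], [-0.244, -0.575, -0.781], [0.31, 0.717, -0.625]] [-0.552  0.216  1.132]
top [[361.1, 0.0, 319.5], [0.0, 361.1, 201.7], [0.0, 0.0, 1.0]] [[-0.012, -1.0, -0.016], [-0.998, 0.013, -0.064], [0.064, 0.015, -0.998]] [0.025 0.581 0.959]
```

View pics/top0.png

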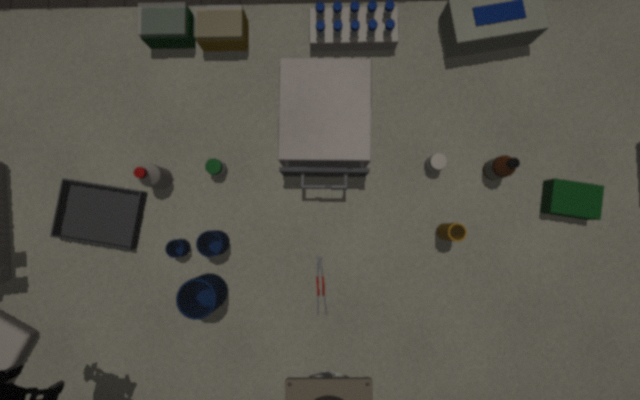

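View pics/side0.png

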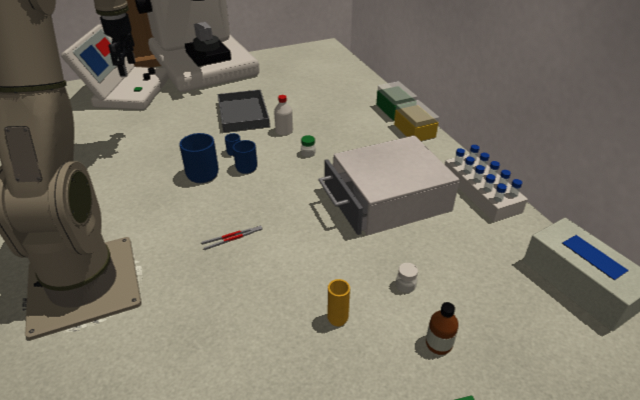

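The top view shows the robot base at the bottom. The cabinet is at (325,110) and its handle bar at (325,183). There are three blue beakers at (178,248), (213,243) and (200,297), and the yellow cup is at (453,232). Next I measure these from depth.

```bash
cat > h.py <<'E'
import numpy as np,cv2
def cloud(c):
    d=c["depth"]; v,u=np.indices(d.shape); K=c["K"]
    P=np.stack([(u-K[0,2])/K[0,0]*d,(v-K[1,2])/K[1,1]*d,d],-1)
    return (P-c["t"])@c["R"]
def circ(p):
    A=np.c_[2*p,np.ones(len(p))]; s=np.linalg.lstsq(A,(p**2).sum(1),rcond=None)[0]
    return s[:2],np.sqrt(s[2]+s[0]**2+s[1]**2)
def ray(c,uv,z):
    r=c["R"].T@np.linalg.inv(c["K"])@np.array([*uv,1.]); o=-c["R"].T@c["t"]
    return o+r*(z-o[2])/r[2]
E
cat > m.py <<'E'
from h import *
for n in("top","side"):
    c=dict(np.load(f'pics/{n}0.npz')); W=cloud(c); hsv=cv2.cvtColor(c["color"],cv2.COLOR_RGB2HSV)
    ok=(c["depth"]>0)
    for nm,lo,hi in(("blue",(100,120,25),(125,255,255)),("yel",(12,130,50),(28,255,255))):
        m=cv2.inRange(hsv,lo,hi); k,L,S,C=cv2.connectedComponentsWithStats(m)
        for i in range(1,k):
            if S[i,4]<150: continue
            P=W[(L==i)&ok]; zt=np.percentile(P[:,2],97); T=P[P[:,2]>zt-.008]
            (cx,cy),r=circ(T[:,:2]); print(n,nm,C[i].round(),S[i,4],'ztop %.3f'%zt,'c %.3f %.3f d %.3f'%(cx,cy,2*r),'ext',np.ptp(T[:,:2],axis=0).round(3),'mid',((T[:,:2].max(0)+T[:,:2].min(0))/2).round(3))
    if n=="top":
        for z0,z1,nm in((.105,.118,'cabtop'),(.09,.102,'panel'),(.066,.09,'bar')):
            s=ok&(W[...,2]>z0)&(W[...,2]<z1); s[:, :265]=0; s[:,390:]=0; s[:45]=0; s[215:]=0
            P=W[s]; print(nm,len(P),P.min(0).round(3),P.max(0).round(3),cv2.minAreaRect(P[:,:2].astype(np.float32)*1000),np.median(P[:,2]).round(3))
        print('jars',[W[v,u].round(3) for u,v in((213,166),(438,161),(149,174),(504,166))])
E
python3 m.py
```

```text
top blue [499.  12.] 868 ztop 0.097 c 1.058 -0.449 d 0.078 ext [0.064 0.131] mid [ 1.057 -0.448]
top blue [216. 245.] 182 ztop 0.084 c 0.476 0.294 d 0.059 ext [0.055 0.021] mid [0.476 0.274]
top blue [204. 297.] 524 ztop 0.120 c 0.346 0.315 d 0.090 ext [0.092 0.089] mid [0.348 0.312]
top yel [452. 231.] 278 ztop 0.108 c 0.498 -0.316 d 0.041 ext [0.039 0.043] mid [ 0.497 -0.316]
cabtop 9387 [ 0.677 -0.115  0.105] [0.94  0.118 0.118] ((808.69775390625, 1.8256759643554688), (228.66212463378906, 260.05706787109375), 88.7080307006836) 0.112
panel 450 [ 0.649 -0.111  0.09 ] [0.682 0.117 0.102] ((665.4312133789062, 3.4607696533203125), (227.5854949951172, 29.93204116821289), 89.0077133178711) 0.099
bar 404 [ 0.611 -0.11   0.066] [0.685 0.119 0.09 ] ((646.7664184570312, 5.0962371826171875), (228.95802307128906, 71.14337158203125), 88.44293212890625) 0.083
jars [array([0.676, 0.296, 0.058]), array([ 0.681, -0.293,  0.056]), array([0.65 , 0.441, 0.106]), array([ 0.659, -0.443,  0.098])]
side blue [94. 60.] 395 ztop 0.183 c 0.096 0.953 d 0.052 ext [0.042 0.086] mid [0.096 0.955]
side blue [199. 157.] 1453 ztop 0.117 c 0.344 0.314 d 0.091 ext [0.092 0.1  ] mid [0.343 0.314]
side blue [242. 153.] 807 ztop 0.081 c 0.474 0.295 d 0.063 ext [0.065 0.073] mid [0.473 0.295]
side blue [595. 257.] 948 ztop 0.097 c 1.057 -0.450 d 0.079 ext [0.068 0.134] mid [ 1.058 -0.449]
side yel [141.  36.] 997 ztop 0.161 c 0.337 1.035 d 0.902 ext [0.058 0.906] mid [0.287 1.043]
side yel [415. 128.] 628 ztop 0.063 c 1.061 0.274 d 0.121 ext [0.089 0.132] mid [1.055 0.276]
side yel [338. 302.] 914 ztop 0.106 c 0.497 -0.319 d 0.042 ext [0.044 0.046] mid [ 0.497 -0.319]
```

The middle blue beaker is at (0.474, 0.295), 80 mm high, so it matches the given size. The yellow cup is at (0.497, -0.318). Next is the bar itself and a move calculator.

```bash
cat > go.py <<'E'
# go.py x y z yaw_deg(of tool y axis, tool down): shift/turn from measured pose in tool axes
import sys,numpy as np
from scipy.spatial.transform import Rotation as Ro
from workcell import get_obs
def go(x,y,z,a):
    o=get_obs(); R=Ro.from_quat(o["ee_rot"]); a=np.radians(a)
    ty=np.array([np.cos(a),np.sin(a),0]); T=np.c_[np.cross(ty,[0,0,-1]),ty,[0,0,-1]]
    r=(R.inv()*Ro.from_matrix(T)).as_rotvec(); d=R.inv().apply(np.array([x,y,z])-o["position"])
    M=R.as_matrix(); print('now',np.round(o["position"],4),'yaw %.2f'%np.degrees(np.arctan2(M[1,1],M[0,1])),'grip',round(o["grip_width"],3),'F',np.round(o["ft_force"],1),'t',round(o["clock"],2),'j',np.round(o["joint_pos"],2))
    print('shift',d.round(4),'turn',r.round(3),'rows %.1f %.1f'%(np.linalg.norm(d)/.0417,np.linalg.norm(r)/.125))
if __name__=="__main__": go(*map(float,sys.argv[1:]))
E
python3 - <<'E'
from h import *
c=dict(np.load('pics/top0.npz')); W=cloud(c)
for v in range(160,194): print(v,' '.join('%.3f/%.3f'%(W[v,u,0],W[v,u,2]) for u in (310,325,340)), c["color"][v,325]) if v>165 else 0
for v in (183,184,186): print(v,c["color"][v,292:358].sum(1).tolist())
E
python3 go.py 0.616 0.004 0.2 -1.3
```

```text
166 0.680/0.015 0.679/0.015 0.678/0.015 [44 43 43]
167 0.663/0.098 0.663/0.098 0.663/0.097 [51 53 51]
168 0.660/0.102 0.660/0.098 0.660/0.098 [56 54 56]
169 0.658/0.100 0.657/0.101 0.657/0.100 [61 60 59]
170 0.656/0.099 0.655/0.101 0.654/0.101 [60 58 58]
171 0.653/0.099 0.652/0.101 0.652/0.101 [52 50 50]
172 0.652/0.088 0.652/0.090 0.650/0.095 [45 41 41]
173 0.652/0.071 0.652/0.070 0.651/0.075 [28 28 27]
174 0.652/0.053 0.651/0.055 0.650/0.057 [31 28 28]
175 0.653/0.030 0.652/0.033 0.651/0.037 [29 30 30]
176 0.652/0.014 0.652/0.014 0.650/0.018 [36 32 30]
177 0.651/0.001 0.650/0.004 0.650/0.003 [48 47 43]
178 0.648/0.003 0.648/0.002 0.647/0.002 [50 49 44]
179 0.645/0.004 0.645/0.003 0.644/0.003 [55 53 46]
180 0.643/0.004 0.643/-0.001 0.642/0.002 [56 54 50]
181 0.640/0.002 0.640/-0.002 0.639/0.002 [57 56 51]
182 0.637/0.000 0.637/0.000 0.637/-0.002 [58 57 51]
183 0.635/0.000 0.634/0.001 0.633/0.002 [54 53 48]
184 0.632/0.001 0.631/0.002 0.631/0.002 [61 59 56]
185 0.620/0.086 0.619/0.085 0.619/0.085 [67 66 64]
186 0.617/0.084 0.617/0.085 0.616/0.086 [70 69 67]
187 0.615/0.083 0.614/0.08
[... 849 characters left out ...]
 177, 167, 174, 173, 166, 169, 170, 174, 176, 180, 179, 173, 177, 185, 178, 179, 172, 190, 193, 218, 212, 183, 162, 166, 151, 158, 167, 165, 158, 159, 146, 162]
186 [169, 175, 170, 166, 166, 153, 170, 166, 164, 204, 226, 228, 227, 226, 218, 223, 229, 227, 228, 227, 234, 230, 221, 231, 236, 228, 225, 229, 231, 234, 236, 236, 224, 206, 190, 190, 191, 188, 197, 203, 228, 245, 241, 241, 237, 241, 239, 244, 238, 239, 239, 238, 240, 229, 215, 184, 160, 158, 156, 161, 153, 157, 170, 158, 160, 158]
now [0.2176 0.5856 0.2556] yaw 69.62 grip 0.999 F [-0.3 -0.5 -0.6] t 0.1 j [-1.24  0.33 -0.06  1.46  0.02  1.35 -0.09]
shift [-0.576  -0.4063  0.0562] turn [-1.000e-03  1.000e-03  1.238e+00] rows 17.0 9.9
```

```bash
python3 - <<'E'
from h import *
c=dict(np.load('pics/top0.npz')); a=c["color"][150:200,275:375,::-1]
cv2.imwrite('pics/h.png',cv2.convertScaleAbs(cv2.resize(a,(800,400),interpolation=cv2.INTER_NEAREST),alpha=1.8))
E
```

```text
(no output)
```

View pics/h.png

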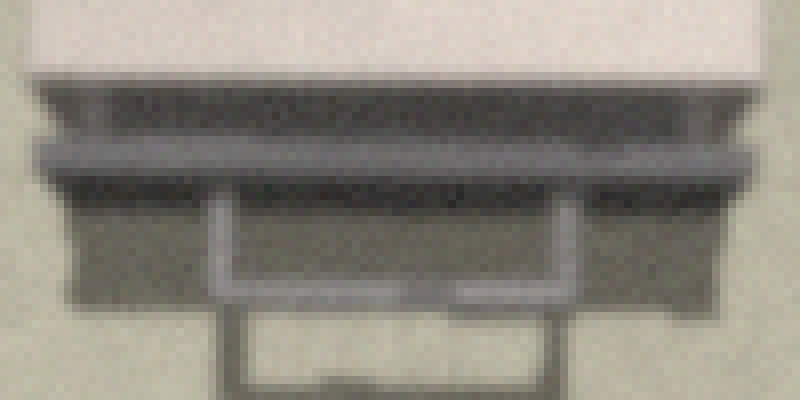

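The bar axis is at x≈0.616 and the panel front at 0.651, so the drawer is about 16 mm ajar. I'm moving above the bar with the opening narrowed.

Call:
jog_arm([
  [-0.17,-0.12,0,0,0,0,-0.25],
  [-0.17,-0.12,0,0,0,0,-0.25],
  [-0.17,-0.12,0,0,0,0,-0.25],
  [-0.17,-0.12,0,0,0,0,-0.25],
  [-0.17,-0.12,0,0,0,0,-0.25],
])

```text
clock: 0.52
position: [0.336, 0.4122, 0.256]
ee_rot: [0.177, 0.984, -0.0, -0.0]
ft_force: [1.1, 0.8, -0.2]
grip_width: 0.375
grasp_force: 0.0
```

Call:
jog_arm([
  [-0.17,-0.12,0,0,0,0,-0.25],
  [-0.17,-0.12,0,0,0,0,-0.25],
  [-0.17,-0.12,0,0,0,0,-0.25],
  [-0.17,-0.12,0,0,0,0,-0.25],
  [-0.17,-0.12,0,0,0,0,-0.25],
])

```text
clock: 0.93
position: [0.4534, 0.2404, 0.2563]
ee_rot: [0.177, 0.984, 0.0, -0.0]
ft_force: [1.2, 0.6, -0.4]
grip_width: 0.377
grasp_force: 0.0
```

Call:
jog_arm([
  [-0.17,-0.12,0,0,0,0,-0.25],
  [-0.17,-0.12,0,0,0,0,-0.25],
  [-0.17,-0.12,0,0,0,0,-0.25],
  [-0.17,-0.12,0,0,0,0,-0.25],
  [-0.17,-0.12,0,0,0,0,-0.25],
])

```text
clock: 1.35
position: [0.571, 0.0689, 0.2562]
ee_rot: [0.177, 0.984, 0.0, -0.0]
ft_force: [0.9, 0.2, 0.6]
grip_width: 0.372
grasp_force: 0.0
```

Call:
jog_arm([
  [0,0,0,0,0,0.62,-0.25],
  [0,0,0,0,0,0.62,-0.25],
  [0,0,0,0,0,0.62,-0.25],
  [0,0,0,0,0,0.62,-0.25],
  [0,0,0,0,0,0.62,-0.25],
])

```text
clock: 1.77
position: [0.5702, 0.0707, 0.2559]
ee_rot: [0.472, 0.882, -0.0, -0.0]
ft_force: [-1.5, 0.3, -0.8]
grip_width: 0.384
grasp_force: 0.0
```

Call:
jog_arm([
  [0,0,0,0,0,0.62,-0.25],
  [0,0,0,0,0,0.62,-0.25],
  [0,0,0,0,0,0.62,-0.25],
  [0,0,0,0,0,0.62,-0.25],
  [0,0,0,0,0,0.62,-0.25],
])

```text
clock: 2.18
position: [0.5701, 0.0708, 0.2559]
ee_rot: [0.718, 0.696, -0.0, -0.0]
ft_force: [0.5, 0.3, 0.7]
grip_width: 0.375
grasp_force: 0.0
```

```bash
python3 go.py 0.616 0.003 0.13 -1.3; python3 - <<'E'
from h import *
c=dict(np.load('pics/top0.npz'));print(ray(c,(324,186.5),.083))
E
```

```text
now [0.5701 0.0708 0.2559] yaw -1.79 grip 0.375 F [0.5 0.3 0.7] t 2.18 j [-0.65  0.23  0.53  1.63 -0.12  1.32 -0.13]
shift [-0.0663  0.048   0.1259] turn [-0.001  0.    -0.009] rows 3.6 0.1
[0.61555006 0.00491277 0.083     ]
```

Call:
jog_arm([
  [-0.066,0.048,0.08,0,0,-0.009,-0.25],
  [-0.066,0.048,0.126,0,0,-0.009,-0.25],
  [-0.066,0.048,0.126,0,0,-0.009,-0.25],
  [-0.066,0.048,0.126,0,0,-0.009,-0.25],
  [-0.066,0.048,0.126,0,0,-0.009,-0.25],
])

```text
clock: 2.6
position: [0.6142, 0.0005, 0.1245]
ee_rot: [0.714, 0.7, -0.004, -0.002]
ft_force: [-1.2, -0.7, -0.5]
grip_width: 0.377
grasp_force: 0.0
```

```bash
python3 go.py 0.616 0.004 0.084 -1.3; python3 - <<'E'
from workcell import optics
import cv2,numpy as np
c=optics.camera("wrist"); np.savez('pics/w1.npz',**c); cv2.imwrite('pics/w1.png',cv2.convertScaleAbs(c["color"][:,:,::-1],alpha=1.6))
E
```

```text
now [6.142e-01 5.000e-04 1.245e-01] yaw -1.11 grip 0.377 F [-1.2 -0.7 -0.5] t 2.6 j [-0.49  0.45  0.53  1.66 -0.25  1.1   0.09]
shift [0.0036 0.002  0.0405] turn [-0.008  0.003  0.003] rows 1.0 0.1
```

View pics/w1.png

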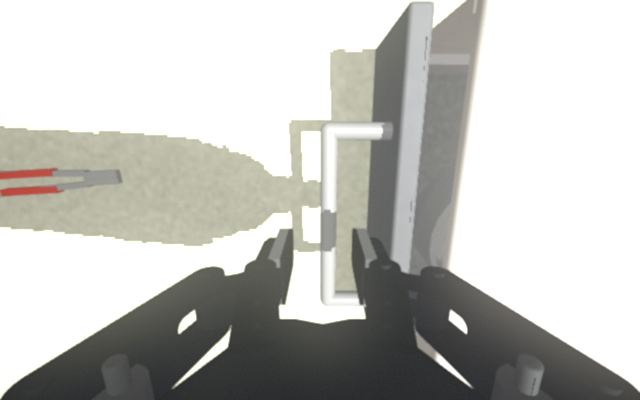

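The wrist view shows the bar at u≈328, between the fingertips at u≈290 and u≈357. The panel-side finger has space before the panel. I'll descend and grip.

Call:
jog_arm([
  [0.003,0.002,0.02,0,0,0,-0.25],
  [0.003,0.002,0.04,0,0,0,-0.25],
  [0.003,0.002,0.04,0,0,0,-0.25],
  [0.003,0.002,0.04,0,0,0,-0.25],
  [0.003,0.002,0.04,0,0,0,-0.25],
], grip_force=40)

```text
clock: 3.07
position: [0.6196, 0.0072, 0.0925]
ee_rot: [0.713, 0.702, 0.001, 0.001]
ft_force: [0.5, 0.2, -0.3]
grip_width: 0.373
grasp_force: 0.0
```

Call:
jog_arm([
  [0,0,0,0,0,0,-1],
  [0,0,0,0,0,0,-1],
  [0,0,0,0,0,0,-1],
  [0,0,0,0,0,0,-1],
  [0,0,0,0,0,0,-1],
])

```text
clock: 3.48
position: [0.6196, 0.0068, 0.0919]
ee_rot: [0.713, 0.701, 0.001, 0.001]
ft_force: [-1.0, 1.1, 8.1]
grip_width: 0.097
grasp_force: 39.1
```

```bash
python3 go.py 0.462 0.0075 0.084 -1.3
```

```text
now [0.6196 0.0068 0.0919] yaw -0.92 grip 0.097 F [-1.   1.1  8.1] t 3.48 j [-0.48  0.49  0.51  1.68 -0.27  1.04  0.1 ]
shift [-0.0018 -0.1576  0.0076] turn [ 0.002 -0.001  0.007] rows 3.8 0.1
```

Call:
jog_arm([
  [0,-0.006,0,0,0,0,-1],
  [0,-0.014,0,0,0,0,-1],
  [0,-0.024,0,0,0,0,-1],
  [0,-0.034,0,0,0,0,-1],
  [0,-0.044,0,0,0,0,-1],
])

```text
clock: 3.9
position: [0.5757, 0.0077, 0.0919]
ee_rot: [0.713, 0.701, 0.002, 0.001]
ft_force: [2.4, 2.0, 8.1]
grip_width: 0.101
grasp_force: 40.1
```

Call:
jog_arm([
  [0,-0.01,0,0,0,0,-1],
  [0,-0.02,0,0,0,0,-1],
  [0,-0.03,0,0,0,0,-1],
  [0,-0.04,0,0,0,0,-1],
  [0,-0.05,0,0,0,0,-1],
])

```text
clock: 4.32
position: [0.5258, 0.0089, 0.0919]
ee_rot: [0.713, 0.702, 0.002, 0.001]
ft_force: [2.3, 2.3, 8.4]
grip_width: 0.099
grasp_force: 40.2
```

Call:
jog_arm([
  [0,-0.01,0,0,0,0,-1],
  [0,-0.02,0,0,0,0,-1],
  [0,-0.03,0,0,0,0,-1],
  [0,-0.038,0,0,0,0,-1],
  [0,-0.044,0,0,0,0,-1],
])

```text
clock: 4.73
position: [0.4817, 0.0099, 0.0919]
ee_rot: [0.713, 0.702, 0.002, 0.001]
ft_force: [2.1, 3.7, 7.7]
grip_width: 0.095
grasp_force: 40.2
```

```bash
python3 go.py 0.462 0.0075 0.084 -1.3
```

```text
now [0.4817 0.0099 0.0919] yaw -0.89 grip 0.095 F [2.1 3.7 7.7] t 4.73 j [-0.61  0.2   0.54  2.04 -0.13  0.93 -0.02]
shift [-0.0027 -0.0197  0.0078] turn [ 0.004 -0.002  0.007] rows 0.5 0.1
```

Call:
jog_arm([
  [0,-0.003,0,0,0,0,-1],
  [0,-0.006,0,0,0,0,-1],
  [0,-0.009,0,0,0,0,-1],
  [0,-0.011,0,0,0,0,-1],
  [0,-0.013,0,0,0,0,-1],
])

```text
clock: 5.15
position: [0.4692, 0.0102, 0.0919]
ee_rot: [0.713, 0.702, 0.002, 0.001]
ft_force: [1.7, 4.2, 8.0]
grip_width: 0.093
grasp_force: 40.2
```

Call:
jog_arm([
  [0,-0.001,0,0,0,0,-1],
  [0,-0.002,0,0,0,0,-1],
  [0,-0.003,0,0,0,0,-1],
  [0,-0.003,0,0,0,0,-1],
  [0,-0.003,0,0,0,0,-1],
])

```text
clock: 5.57
position: [0.4661, 0.0102, 0.0918]
ee_rot: [0.713, 0.702, 0.002, 0.0]
ft_force: [1.1, 3.3, 10.4]
grip_width: 0.098
grasp_force: 40.4
```

Call:
jog_arm([
  [0,-0.001,0,0,0,0,-1],
  [0,-0.002,0,0,0,0,-1],
  [0,-0.002,0,0,0,0,-1],
])

```text
clock: 5.82
position: [0.4642, 0.0103, 0.0919]
ee_rot: [0.713, 0.702, 0.002, 0.0]
ft_force: [0.4, 4.8, 10.6]
grip_width: 0.096
grasp_force: 40.3
```

Call:
jog_arm([
  [0,-0.001,0,0,0,0,-1],
  [0,-0.002,0,0,0,0,-1],
  [0,-0.002,0,0,0,0,-1],
])

```text
clock: 6.07
position: [0.4632, 0.0103, 0.0919]
ee_rot: [0.713, 0.702, 0.003, 0.001]
ft_force: [7.1, 4.3, 2.4]
grip_width: 0.092
grasp_force: 39.7
```

Call:
jog_arm([
  [0,-0.001,0,0,0,0,-1],
  [0,-0.001,0,0,0,0,-1],
  [0,-0.001,0,0,0,0,-1],
])

```text
clock: 6.32
position: [0.4631, 0.0103, 0.092]
ee_rot: [0.713, 0.702, 0.004, 0.002]
ft_force: [13.2, 3.9, -4.1]
grip_width: 0.097
grasp_force: 39.2
```

The end stop is reached: position stalled at 0.463 and force rising. I'll release, rise and look.

Call:
jog_arm([
  [0,0.001,0,0,0,0,-0.3],
  [0,0.002,0,0,0,0,-0.3],
  [0,0.002,0,0,0,0,-0.3],
  [0,0.002,-0.04,0,0,0,-0.3],
  [0,0.002,-0.08,0,0,0,-0.3],
])

```text
clock: 6.73
position: [0.4597, 0.0083, 0.1696]
ee_rot: [0.713, 0.701, -0.003, -0.001]
ft_force: [1.3, 0.7, 0.6]
grip_width: 0.35
grasp_force: 0.0
```

Call:
jog_arm([
  [0,0,-0.04,0,0,0,0],
  [0,0,-0.08,0,0,0,0.5],
  [0,0,-0.11,0,0,0,1],
  [-0.04,0,-0.11,0,0,0,1],
  [-0.08,0,-0.11,0,0,0,1],
])

```text
clock: 7.15
position: [0.461, -0.0705, 0.282]
ee_rot: [0.711, 0.703, 0.001, 0.001]
ft_force: [0.7, -1.5, -1.7]
grip_width: 0.998
grasp_force: 0.0
```

```bash
cat > look.py <<'E'
from workcell import optics
from h import *
import sys
t=sys.argv[1]
for n in sys.argv[2:]:
    c=optics.camera(n); np.savez(f'pics/{n}{t}.npz',**c)
    cv2.imwrite(f'pics/{n}{t}.png',cv2.convertScaleAbs(c["color"][:,:,::-1],alpha=1.6))
E
python3 look.py 2 top side; python3 go.py 0.474 0.295 0.2 32
```

```text
now [ 0.4596 -0.0772  0.2809] yaw -1.40 grip 0.997 F [-0.8  0.1  0.1] t 7.25 j [-0.59 -0.08  0.64  1.85  0.05  1.35  0.01]
shift [0.3725 0.0052 0.0808] turn [ 0.001  0.001 -0.583] rows 9.1 4.7
```

View pics/top2.png

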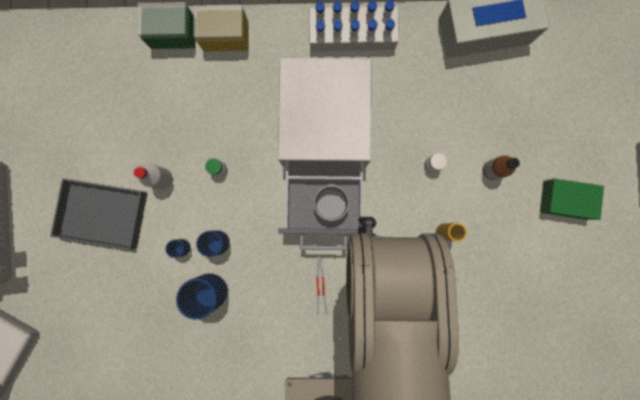

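The drawer is fully open, with the dish inside at pixel (331,206). Nothing else has moved.

```bash
python3 - <<'E'
from h import *
for n in("top","side"):
    c=dict(np.load(f'pics/{n}2.npz')); W=cloud(c); d=c["depth"]>0
    s=d&(W[...,2]>.060)&(W[...,2]<.075)&(abs(W[...,0]-.575)<.055)&(abs(W[...,1])<.1)
    P=W[s]; print(n,len(P),circ(P[:,:2]),P.min(0).round(3),P.max(0).round(3),(P.min(0)+P.max(0))/2)
    if n=="top":
        v,u=np.nonzero(s)
        b=(d&(W[...,2]>.090)&(W[...,2]<.104)&(W[...,0]>.45)&(W[...,0]<.55)&(abs(W[...,1])<.14)); Q=W[b]; print('panel',Q.min(0),Q.max(0),cv2.minAreaRect((Q[:,:2]*1000).astype(np.float32)))
        s=d&(W[...,2]<.05)&(W[...,2]>.008)&(abs(W[...,0]-.575)<.075)&(abs(W[...,1])<.11)
        P=W[s]; s2=(abs(P[:,0]-.575)<.03)&(abs(P[:,1]+.0)<.04); print('floor z in dish',np.median(P[s2][:,2]))
E
```

```text
top 181 (array([ 0.57581083, -0.01228524]), np.float64(0.04364802327012694)) [ 0.531 -0.056  0.06 ] [0.621 0.031 0.075] [ 0.57563937 -0.01245315  0.06738078]
panel [ 0.49771803 -0.07547482  0.09481319] [0.50966969 0.12020695 0.10395798] ((503.56036376953125, 22.386192321777344), (195.6209716796875, 9.991928100585938), 89.33061981201172)
floor z in dish 0.02081964243523414
side 297 (array([ 0.57482556, -0.01377757]), np.float64(0.04366138666667437)) [ 0.529 -0.06   0.06 ] [0.621 0.034 0.073] [ 0.57510609 -0.01256358  0.06661392]
```

Call:
jog_arm([
  [0.186,0.003,0,0,0,0,1],
  [0.186,0.003,0,0,0,0,1],
  [0.186,0.003,0,0,0,0,1],
  [0.186,0.003,0,0,0,0,1],
  [0.186,0.003,0,0,0,0,1],
])

```text
clock: 7.67
position: [0.4652, 0.1202, 0.2798]
ee_rot: [0.711, 0.703, -0.0, -0.001]
ft_force: [0.8, 0.1, 0.2]
grip_width: 1.005
grasp_force: 0.0
```

Call:
jog_arm([
  [0.186,0.003,0,0,0,0,1],
  [0.186,0.003,0,0,0,0,1],
  [0.186,0.003,0,0,0,0,1],
  [0.186,0.003,0,0,0,0,1],
  [0.186,0.003,0,0,0,0,1],
])

```text
clock: 8.08
position: [0.4705, 0.3063, 0.2794]
ee_rot: [0.711, 0.703, -0.0, -0.001]
ft_force: [0.1, 0.1, -0.2]
grip_width: 1.003
grasp_force: 0.0
```

Call:
jog_arm([
  [0,0,0.04,0,0,-0.62,1],
  [0,0,0.07,0,0,-0.62,1],
  [0,0,0.1,0,0,-0.62,1],
  [0,0,0.12,0,0,-0.62,1],
  [0,0,0.12,0,0,-0.62,1],
])

```text
clock: 8.5
position: [0.47, 0.2991, 0.1552]
ee_rot: [0.462, 0.887, -0.004, -0.002]
ft_force: [0.4, -0.5, 0.5]
grip_width: 0.997
grasp_force: 0.0
```

```bash
python3 look.py 3 wrist; python3 go.py 0.474 0.295 0.1 40
```

```text
now [0.4709 0.2996 0.1574] yaw 35.44 grip 0.995 F [0.2 0.3 1.1] t 8.55 j [-0.85  0.27  0.23  1.77 -0.07  1.12  0.02]
shift [-0.0055  0.0002  0.0574] turn [-0.006  0.    -0.08 ] rows 1.4 0.6
```

View pics/wrist3.png

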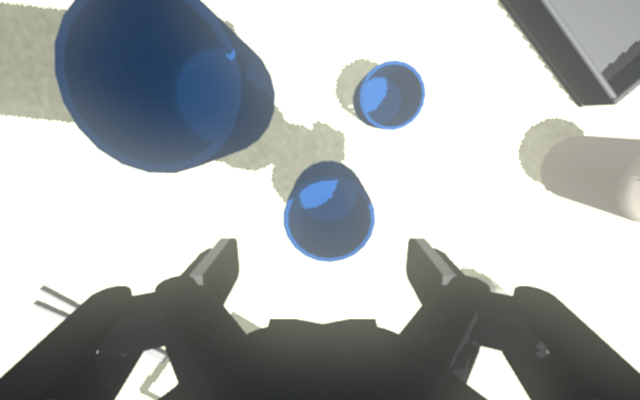

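The wrist view shows the beaker rim centred at about (330,215), between the open fingers and clear of both neighbours. Next I refine its centre from this view.

```bash
python3 - <<'E'
from h import *
c=dict(np.load('pics/wrist3.npz')); W=cloud(c); d=c["depth"]
hsv=cv2.cvtColor(c["color"],cv2.COLOR_RGB2HSV)
m=(d>0)&(W[...,2]>.07)&(W[...,2]<.088)&(np.hypot(W[...,0]-.474,W[...,1]-.295)<.05)
P=W[m]; print(len(P),circ(P[:,:2]),P.min(0),P.max(0),(P.min(0)+P.max(0))/2)
for u,v in((230,245),(236,262),(412,245),(410,262)): print(W[v,u].round(3))
E
```

```text
2089 (array([0.47455439, 0.29859677]), np.float64(0.03144366693036092)) [0.44141097 0.26359799 0.07001161] [0.50873026 0.3317563  0.08245353] [0.47507062 0.29767715 0.07623257]
[0.428 0.283 0.154]
[0.435 0.275 0.149]
[0.498 0.331 0.15 ]
[0.504 0.323 0.149]
```

```bash
python3 go.py 0.475 0.298 0.07 36
```

```text
now [0.4709 0.2996 0.1574] yaw 35.44 grip 0.995 F [0.2 0.3 1.1] t 8.55 j [-0.85  0.27  0.23  1.77 -0.07  1.12  0.02]
shift [-0.0036  0.0029  0.0874] turn [-0.006  0.001 -0.01 ] rows 2.1 0.1
```

Call:
jog_arm([
  [-0.004,0.003,0.01,0,0,0,1],
  [-0.004,0.003,0.02,0,0,0,1],
  [-0.004,0.003,0.03,0,0,0,1],
  [-0.004,0.003,0.04,0,0,0,1],
  [-0.004,0.003,0.04,0,0,0,1],
], grip_force=30)

```text
clock: 8.97
position: [0.4761, 0.2987, 0.1179]
ee_rot: [0.465, 0.885, -0.001, -0.001]
ft_force: [0.1, -0.2, 0.2]
grip_width: 1.001
grasp_force: 0.0
```

```bash
python3 go.py 0.475 0.298 0.07 36
```

```text
now [0.4761 0.2987 0.1179] yaw 34.53 grip 1.001 F [ 0.1 -0.2  0.2] t 8.97 j [-0.84  0.32  0.23  1.8  -0.08  1.04  0.03]
shift [ 0.0001 -0.0012  0.0479] turn [-0.003  0.    -0.026] rows 1.1 0.2
```

Call:
jog_arm([
  [0,-0.001,0.015,0,0,0,1],
  [0,-0.001,0.03,0,0,0,1],
  [0,-0.001,0.04,0,0,0,1],
  [0,-0.001,0.047,0,0,0,1],
  [0,-0.001,0.047,0,0,0,1],
])

```text
clock: 9.38
position: [0.4757, 0.2984, 0.072]
ee_rot: [0.465, 0.885, -0.001, -0.0]
ft_force: [0.1, 0.2, 0.5]
grip_width: 1.003
grasp_force: 0.0
```

Call:
jog_arm([
  [0,0,0,0,0,0,0.7],
  [0,0,0,0,0,0,0.6],
  [0,0,0,0,0,0,0.4],
  [0,0,0,0,0,0,0.2],
  [0,0,0,0,0,0,0.2],
])

```text
clock: 9.8
position: [0.4767, 0.299, 0.0743]
ee_rot: [0.465, 0.885, 0.001, 0.0]
ft_force: [-1.6, -2.2, 7.1]
grip_width: 0.795
grasp_force: 33.5
```

Call:
jog_arm([
  [0,0,0,0,0,0,0.2],
  [0,0,0,0,0,0,0.2],
  [0,0,-0.01,0,0,0,0.2],
  [0,0,-0.025,0,0,0,0.2],
  [0,0,-0.05,0,0,0,0.2],
])

```text
clock: 10.22
position: [0.4753, 0.2981, 0.1226]
ee_rot: [0.465, 0.885, -0.002, -0.001]
ft_force: [0.4, 0.8, -0.8]
grip_width: 0.797
grasp_force: 34.5
```

```bash
python3 look.py 4 wrist side; python3 - <<'E'
from h import *
for n in ('wrist','side'):
    c=dict(np.load(f'pics/{n}4.npz')); W=cloud(c); hsv=cv2.cvtColor(c["color"],cv2.COLOR_RGB2HSV)
    m=(cv2.inRange(hsv,(95,90,20),(125,255,255))>0)&(c["depth"]>0)&(np.hypot(W[...,0]-.475,W[...,1]-.298)<.045)
    P=W[m]; print(n,len(P),np.percentile(P[:,2],[1,50,99]))
E
python3 go.py 0.5755 -0.0125 0.25 60
```

```text
wrist 12315 [0.05282281 0.09685491 0.12968936]
side 583 [0.0647415  0.10796767 0.15576779]
now [0.4783 0.3    0.1276] yaw 34.59 grip 0.796 F [-0.4 -0.3  0. ] t 10.32 j [-0.84  0.3   0.23  1.79 -0.08  1.05  0.03]
shift [-0.3124 -0.0966 -0.1232] turn [ 0.006  0.001 -0.444] rows 8.4 3.5
```

View pics/side4.png

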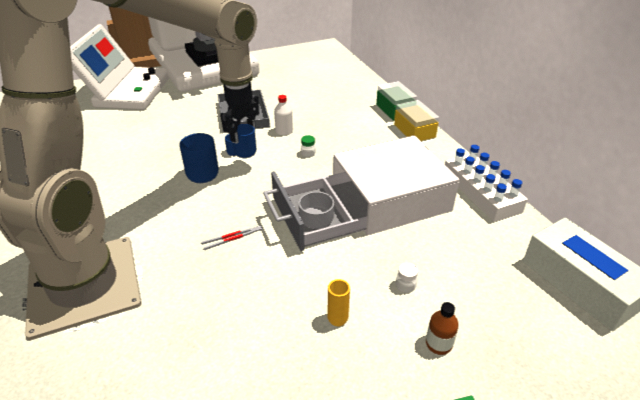

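The beaker is lifted in the gripper and the dish is visible in the open drawer at (315,208). I'll carry it above the dish.

Call:
jog_arm([
  [0,0,-0.02,0,0,0,0.2],
  [0,0,-0.045,0,0,0,0.2],
  [0,0,-0.075,0,0,0,0.2],
  [0,0,-0.1,0,0,0,0.2],
  [0,0,-0.12,0,0,0,0.2],
])

```text
clock: 10.73
position: [0.4766, 0.2989, 0.2457]
ee_rot: [0.465, 0.885, 0.001, 0.0]
ft_force: [0.5, 0.3, -1.2]
grip_width: 0.794
grasp_force: 34.8
```

Call:
jog_arm([
  [-0.02,-0.006,0,0,0,0,0.2],
  [-0.045,-0.014,0,0,0,0,0.2],
  [-0.075,-0.023,0,0,0,0,0.2],
  [-0.1,-0.031,0,0,0,0,0.2],
  [-0.125,-0.039,0,0,0,0,0.2],
])

```text
clock: 11.15
position: [0.5154, 0.1722, 0.2434]
ee_rot: [0.465, 0.885, 0.0, 0.0]
ft_force: [0.1, -0.6, -0.7]
grip_width: 0.793
grasp_force: 34.8
```

Call:
jog_arm([
  [-0.03,-0.009,0,0,0,0,0.2],
  [-0.06,-0.018,0,0,0,0,0.2],
  [-0.09,-0.028,0,0,0,0,0.2],
  [-0.12,-0.037,0,0,0,0,0.2],
  [-0.145,-0.045,0,0,0,0,0.2],
])

```text
clock: 11.57
position: [0.5608, 0.0264, 0.2435]
ee_rot: [0.465, 0.885, 0.0, 0.0]
ft_force: [0.8, -0.4, -1.4]
grip_width: 0.794
grasp_force: 34.8
```

Call:
jog_arm([
  [-0.02,-0.006,0,0,0,-0.1,0.2],
  [-0.032,-0.01,0,0,0,-0.2,0.2],
  [-0.042,-0.013,0,0,0,-0.3,0.2],
  [-0.042,-0.013,0,0,0,-0.4,0.2],
  [-0.042,-0.013,0,0,0,-0.44,0.2],
])

```text
clock: 11.98
position: [0.5737, -0.0141, 0.2432]
ee_rot: [0.258, 0.966, -0.0, -0.0]
ft_force: [0.2, 0.3, -1.8]
grip_width: 0.795
grasp_force: 34.8
```

```bash
python3 look.py 5 wrist side; python3 go.py 0.5755 -0.0125 0.2 60; python3 - <<'E'
from h import *
from workcell import get_obs
p=np.array(get_obs()["position"])
for n in ('wrist','side'):
    c=dict(np.load(f'pics/{n}5.npz')); W=cloud(c); hsv=cv2.cvtColor(c["color"],cv2.COLOR_RGB2HSV)
    m=(cv2.inRange(hsv,(95,90,20),(125,255,255))>0)&(c["depth"]>0)&(np.hypot(W[...,0]-p[0],W[...,1]-p[1])<.05)
    P=W[m]; zt=np.percentile(P[:,2],98); T=P[P[:,2]>zt-.006]; print(n,len(P),np.percentile(P[:,2],[1,50,98]),circ(T[:,:2]),(T.min(0)+T.max(0))/2)
    v,u=np.nonzero(m); print(u.min(),u.max(),v.min(),v.max())
E
```

```text
now [ 0.5736 -0.0133  0.2432] yaw 59.83 grip 0.797 F [ 0.7  0.8 -2.3] t 12.08 j [-0.42  0.23  0.42  1.64 -0.1   1.29  1.07]
shift [-0.0013  0.0016  0.0432] turn [ 0.    -0.    -0.003] rows 1.0 0.0
wrist 14650 [0.1734576  0.22286251 0.24990849] (array([ 0.57242343, -0.01335711]), np.float64(0.031093892473300112)) [ 0.57233694 -0.01414065  0.26819479]
249 397 175 323
side 713 [0.17638047 0.21692071 0.26370878] (array([ 0.55815137, -0.04885147]), np.float64(0.009388533900440199)) [ 0.55951316 -0.05161164  0.28049441]
301 328 137 177
```

View pics/wrist5.png

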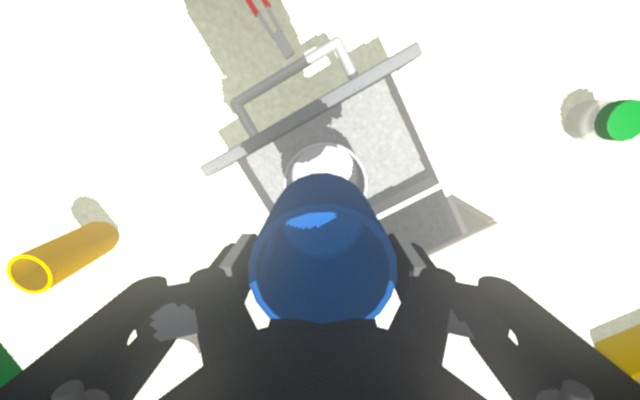

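The beaker is held upright with its centre (0.572,-0.014) over the dish, about 3 mm off. I'll correct that and lower.

Call:
jog_arm([
  [-0.002,0.002,0.02,0,0,0,0.2],
  [-0.002,0.002,0.045,0,0,0,0.2],
  [-0.002,0.002,0.065,0,0,0,0.2],
  [-0.002,0.002,0.08,0,0,0,0.2],
  [-0.002,0.002,0.085,0,0,0,0.2],
])

```text
clock: 12.5
position: [0.5751, -0.0121, 0.1558]
ee_rot: [0.261, 0.965, -0.001, -0.002]
ft_force: [-0.9, 0.6, -1.7]
grip_width: 0.797
grasp_force: 34.8
```

Call:
jog_arm([
  [0,0,0.01,0,0,0,0.2],
  [0,0,0.02,0,0,0,0.2],
  [0,0,0.03,0,0,0,0.2],
  [0,0,0.038,0,0,0,0.2],
  [0,0,0.042,0,0,0,0.2],
])

```text
clock: 12.92
position: [0.5761, -0.0124, 0.1151]
ee_rot: [0.26, 0.965, -0.0, -0.0]
ft_force: [-0.1, -0.2, -1.7]
grip_width: 0.794
grasp_force: 34.8
```

Call:
jog_arm([
  [0,0,0.004,0,0,0,0.2],
  [0,0,0.008,0,0,0,0.2],
  [0,0,0.012,0,0,0,0.2],
  [0,0,0.014,0,0,0,0.2],
  [0,0,0.016,0,0,0,0.2],
])

```text
clock: 13.33
position: [0.5765, -0.0124, 0.1002]
ee_rot: [0.26, 0.966, 0.0, 0.0]
ft_force: [-0.5, 0.0, -2.5]
grip_width: 0.796
grasp_force: 34.8
```

Call:
jog_arm([
  [0,0,0.001,0,0,0,0.2],
  [0,0,0.002,0,0,0,0.2],
  [0,0,0.003,0,0,0,0.2],
  [0,0,0.004,0,0,0,0.2],
  [0,0,0.004,0,0,0,0.2],
])

```text
clock: 13.75
position: [0.5764, -0.0124, 0.0962]
ee_rot: [0.26, 0.966, 0.0, -0.0]
ft_force: [-0.1, -0.4, -1.3]
grip_width: 0.796
grasp_force: 34.8
```

Call:
jog_arm([
  [0,0,0.001,0,0,0,0.2],
  [0,0,0.002,0,0,0,0.2],
  [0,0,0.002,0,0,0,0.2],
])

```text
clock: 14.0
position: [0.5764, -0.0123, 0.0941]
ee_rot: [0.26, 0.966, 0.0, -0.0]
ft_force: [-0.0, -0.0, -1.3]
grip_width: 0.796
grasp_force: 34.8
```

Call:
jog_arm([
  [0,0,0.001,0,0,0,0.2],
  [0,0,0.002,0,0,0,0.2],
  [0,0,0.002,0,0,0,0.2],
])

```text
clock: 14.25
position: [0.5773, -0.0125, 0.0933]
ee_rot: [0.26, 0.965, 0.0, 0.001]
ft_force: [-0.2, -0.7, 4.8]
grip_width: 0.796
grasp_force: 35.3
```

Call:
jog_arm([
  [0,0,0.0005,0,0,0,0.2],
  [0,0,0.001,0,0,0,0.2],
  [0,0,0.001,0,0,0,0.2],
])

```text
clock: 14.5
position: [0.5781, -0.0126, 0.0932]
ee_rot: [0.261, 0.965, 0.001, 0.002]
ft_force: [-1.4, -0.9, 10.8]
grip_width: 0.795
grasp_force: 35.8
```

Contact is at the predicted height (0.093). Releasing.

Call:
jog_arm([
  [0,0,-0.001,0,0,0,0.2],
  [0,0,-0.0015,0,0,0,0.2],
  [0,0,-0.0015,0,0,0,0.65],
  [0,0,-0.0015,0,0,0,0.8],
  [0,0,-0.0015,0,0,0,1],
])

```text
clock: 14.92
position: [0.5761, -0.0124, 0.0925]
ee_rot: [0.26, 0.966, -0.0, -0.0]
ft_force: [-0.9, 0.4, 0.8]
grip_width: 0.996
grasp_force: 0.0
```

Call:
jog_arm([
  [0,0,0,0,0,0,1],
  [0,0,-0.015,0,0,0,1],
  [0,0,-0.035,0,0,0,1],
  [0,0,-0.07,0,0,0,1],
  [0,0,-0.11,0,0,0,1],
])

```text
clock: 15.33
position: [0.5751, -0.0124, 0.2023]
ee_rot: [0.26, 0.965, -0.001, -0.002]
ft_force: [0.7, 0.3, -0.1]
grip_width: 0.999
grasp_force: 0.0
```

Call:
jog_arm([
  [0,0,-0.03,0,0,0,1],
  [0,0,-0.06,0,0,0,1],
  [0,0,-0.06,0,0,0,1],
  [0,0,-0.06,0,0,0,1],
])

```text
clock: 15.67
position: [0.5772, -0.0124, 0.2644]
ee_rot: [0.26, 0.966, 0.001, 0.001]
ft_force: [1.5, 0.5, -0.9]
grip_width: 1.003
grasp_force: 0.0
```

```bash
python3 look.py 6 wrist side; python3 go.py 0.497 -0.318 0.26 40; python3 - <<'E'
from h import *
for n in ('wrist','side'):
    c=dict(np.load(f'pics/{n}6.npz')); W=cloud(c); hsv=cv2.cvtColor(c["color"],cv2.COLOR_RGB2HSV)
    m=(cv2.inRange(hsv,(95,90,20),(125,255,255))>0)&(c["depth"]>0)&(np.hypot(W[...,0]-.575,W[...,1]+.0125)<.06)
    P=W[m]; zt=np.percentile(P[:,2],98); T=P[P[:,2]>zt-.008]; print(n,len(P),np.percentile(P[:,2],[1,50,98]),circ(T[:,:2]),(T.min(0)+T.max(0))/2)
    m=(cv2.inRange(hsv,(12,130,50),(30,255,255))>0)&(c["depth"]>0)&(np.hypot(W[...,0]-.497,W[...,1]+.318)<.05)
    P=W[m];
    if len(P): zt=np.percentile(P[:,2],98); T=P[P[:,2]>zt-.008]; print(n,len(P),zt,circ(T[:,:2]),(T.min(0)+T.max(0))/2)
E
```

```text
now [ 0.576  -0.0123  0.2618] yaw 59.82 grip 1.001 F [ 0.3 -0.5 -0.5] t 15.77 j [-0.42  0.23  0.43  1.61 -0.1   1.33  1.06]
shift [-0.0854 -0.304   0.0019] turn [-0.001 -0.001  0.346] rows 7.6 2.8
wrist 2236 [0.02285076 0.02538695 0.10017683] (array([ 0.57583294, -0.01212845]), np.float64(0.03139399030505275)) [ 0.5757259  -0.01213884  0.09670173]
wrist 3370 0.10582111203341109 (array([ 0.49827338, -0.31581467]), np.float64(0.02073968183530328)) [ 0.49785169 -0.31626933  0.10257627]
side 616 [0.05302402 0.08329437 0.10126192] (array([ 0.57550187, -0.0144366 ]), np.float64(0.03174889569529161)) [ 0.57489726 -0.01502295  0.09805317]
side 908 0.10694868674966088 (array([ 0.49737478, -0.31912883]), np.float64(0.020886798439043116)) [ 0.49701685 -0.31786247  0.10417745]
```

View pics/wrist6.png

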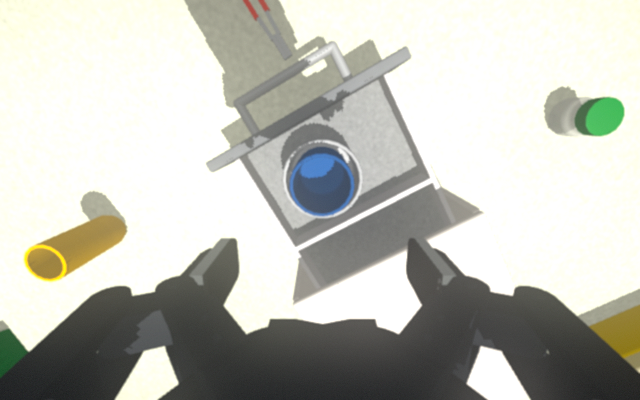

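The beaker is nested: its rim reads z≈0.100 against 0.099 expected, and it is centred in the dish at (320,178). Next is the cup.

Call:
jog_arm([
  [-0.043,-0.152,0,0,0,0,1],
  [-0.043,-0.152,0,0,0,0,1],
  [-0.043,-0.152,0,0,0,0,1],
  [-0.043,-0.152,0,0,0,0,1],
  [-0.043,-0.152,0,0,0,0,1],
])

```text
clock: 16.18
position: [0.5338, -0.1734, 0.2617]
ee_rot: [0.265, 0.964, -0.002, -0.001]
ft_force: [-0.4, -1.6, 0.4]
grip_width: 0.998
grasp_force: 0.0
```

Call:
jog_arm([
  [-0.043,-0.152,0,0,0,0,1],
  [-0.043,-0.152,0,0,0,0,1],
  [-0.043,-0.152,0,0,0,0,1],
  [-0.043,-0.152,0,0,0,0,1],
  [-0.043,-0.152,0,0,0,0,1],
])

```text
clock: 16.6
position: [0.4936, -0.3255, 0.2615]
ee_rot: [0.265, 0.964, -0.002, -0.001]
ft_force: [-0.5, -0.6, 0.1]
grip_width: 1.001
grasp_force: 0.0
```

Call:
jog_arm([
  [0,0,0.02,0,0,0.12,1],
  [0,0,0.04,0,0,0.24,1],
  [0,0,0.06,0,0,0.36,0.8],
  [0,0,0.08,0,0,0.48,0.7],
  [0,0,0.08,0,0,0.6,0.7],
])

```text
clock: 17.02
position: [0.4959, -0.3165, 0.1773]
ee_rot: [0.537, 0.844, -0.001, -0.004]
ft_force: [-0.9, 0.3, -1.1]
grip_width: 0.85
grasp_force: 0.0
```

```bash
python3 look.py 7 wrist; python3 - <<'E'
from h import *
for n in ('wrist',):
    c=dict(np.load(f'pics/{n}7.npz')); W=cloud(c); hsv=cv2.cvtColor(c["color"],cv2.COLOR_RGB2HSV)
    m=(cv2.inRange(hsv,(12,130,50),(30,255,255))>0)&(c["depth"]>0)&(np.hypot(W[...,0]-.497,W[...,1]+.318)<.05)
    P=W[m]; zt=np.percentile(P[:,2],98); T=P[P[:,2]>zt-.008]; print(n,len(P),zt,circ(T[:,:2]),(T.min(0)+T.max(0))/2)
E
python3 go.py 0.4975 -0.317 0.095 25
```

```text
wrist 3645 0.10608998184246474 (array([ 0.49766048, -0.31696357]), np.float64(0.020497532055579366)) [ 0.49786744 -0.31751979  0.10261839]
now [ 0.4965 -0.3169  0.1791] yaw 24.60 grip 0.849 F [0.8 0.5 0.3] t 17.07 j [-0.07  0.36  0.7   1.69 -0.25  1.19  1.12]
shift [-0.0009  0.0013  0.0841] turn [-0.004 -0.004 -0.007] rows 2.0 0.1
```

Call:
jog_arm([
  [-0.001,0.001,0.02,0,0,0,0.7],
  [-0.001,0.001,0.045,0,0,0,0.7],
  [-0.001,0.001,0.065,0,0,0,0.7],
  [-0.001,0.001,0.08,0,0,0,0.7],
  [-0.001,0.001,0.08,0,0,0,0.7],
], grip_force=30)

```text
clock: 17.48
position: [0.4976, -0.3174, 0.0992]
ee_rot: [0.533, 0.846, -0.0, -0.003]
ft_force: [-0.3, 0.5, 0.4]
grip_width: 0.85
grasp_force: 0.0
```

Call:
jog_arm([
  [0,0,0,0,0,0,0.4],
  [0,0,0,0,0,0,0.2],
  [0,0,0,0,0,0,0],
  [0,0,0,0,0,0,-0.2],
  [0,0,0,0,0,0,-0.3],
])

```text
clock: 17.9
position: [0.5, -0.3194, 0.1041]
ee_rot: [0.534, 0.846, 0.0, 0.001]
ft_force: [0.7, 0.5, 7.2]
grip_width: 0.532
grasp_force: 31.5
```

Call:
jog_arm([
  [0,0,0,0,0,0,-0.3],
  [0,0,0,0,0,0,-0.3],
])

```text
clock: 18.07
position: [0.5001, -0.3194, 0.1041]
ee_rot: [0.534, 0.846, 0.0, 0.001]
ft_force: [-0.3, -0.1, 7.0]
grip_width: 0.533
grasp_force: 31.5
```

Call:
jog_arm([
  [0,0,-0.005,0,0,0,-0.3],
  [0,0,-0.02,0,0,0,-0.3],
  [0,0,-0.045,0,0,0,-0.3],
  [0,0,-0.08,0,0,0,-0.3],
  [0,0,-0.11,0,0,0,-0.3],
])

```text
clock: 18.48
position: [0.4988, -0.3188, 0.2145]
ee_rot: [0.534, 0.845, -0.0, -0.0]
ft_force: [0.9, -0.6, -1.8]
grip_width: 0.529
grasp_force: 31.1
```

Call:
jog_arm([
  [0,0,-0.025,0,0,0,-0.3],
  [0,0,-0.05,0,0,0,-0.3],
  [0,0,-0.065,0,0,0,-0.3],
  [0,0,-0.065,0,0,0,-0.3],
])

```text
clock: 18.82
position: [0.5001, -0.3197, 0.2815]
ee_rot: [0.534, 0.845, 0.001, 0.002]
ft_force: [0.2, 0.8, -1.4]
grip_width: 0.529
grasp_force: 31.1
```

```bash
python3 go.py 0.5755 -0.0125 0.27 24
```

```text
now [ 0.5001 -0.3197  0.2815] yaw 25.43 grip 0.529 F [ 0.2  0.8 -1.4] t 18.82 j [-0.1   0.29  0.73  1.55 -0.19  1.37  1.09]
shift [0.2451 0.2    0.0113] turn [0.004 0.004 0.025] rows 7.6 0.2
```

Call:
jog_arm([
  [0.015,0.012,0,0,0,0,-0.3],
  [0.04,0.032,0,0,0,0,-0.3],
  [0.065,0.053,0,0,0,0,-0.3],
  [0.09,0.073,0,0,0,0,-0.3],
  [0.115,0.094,0,0,0,0,-0.3],
])

```text
clock: 19.23
position: [0.5343, -0.1731, 0.2768]
ee_rot: [0.534, 0.845, -0.0, -0.001]
ft_force: [0.9, 0.3, -1.3]
grip_width: 0.532
grasp_force: 31.1
```

Call:
jog_arm([
  [0.025,0.02,0,0,0,0,-0.3],
  [0.05,0.041,0,0,0,0,-0.3],
  [0.075,0.061,0,0,0,0,-0.3],
  [0.1,0.082,0,0,0,0,-0.3],
  [0.12,0.098,0,0,0,0,-0.3],
])

```text
clock: 19.65
position: [0.5715, -0.0211, 0.2767]
ee_rot: [0.533, 0.846, -0.0, -0.001]
ft_force: [0.5, 0.2, -2.0]
grip_width: 0.528
grasp_force: 31.1
```

Call:
jog_arm([
  [0.005,0.004,0,0,0,0,-0.3],
  [0.01,0.008,0,0,0,0,-0.3],
  [0.01,0.008,0,0,0,0,-0.3],
  [0.01,0.008,0,0,0,0,-0.3],
])

```text
clock: 19.98
position: [0.5743, -0.0128, 0.2774]
ee_rot: [0.535, 0.845, -0.0, -0.0]
ft_force: [0.4, -1.2, -2.1]
grip_width: 0.528
grasp_force: 31.1
```

```bash
python3 look.py 8 wrist side; python3 go.py 0.5755 -0.0125 0.2 25; python3 - <<'E'
from h import *
from workcell import get_obs
p=np.array(get_obs()["position"])
for n in ('wrist','side'):
    c=dict(np.load(f'pics/{n}8.npz')); W=cloud(c); hsv=cv2.cvtColor(c["color"],cv2.COLOR_RGB2HSV)
    m=(cv2.inRange(hsv,(12,130,40),(30,255,255))>0)&(c["depth"]>0)&(np.hypot(W[...,0]-p[0],W[...,1]-p[1])<.05)&(W[...,2]>.13)
    P=W[m]; zt=np.percentile(P[:,2],98); T=P[P[:,2]>zt-.006]; print(n,len(P),np.percentile(P[:,2],[0.5,50,98]),circ(T[:,:2]),(T.min(0)+T.max(0))/2)
    B=P[P[:,2]<P[:,2].min()+.03]; print('low',B.mean(0),B.min(0))
    m=(cv2.inRange(hsv,(95,90,20),(125,255,255))>0)&(c["depth"]>0)&(np.hypot(W[...,0]-.575,W[...,1]+.0125)<.05)&(W[...,2]<.11)
    P=W[m]; T=P[P[:,2]>.092]
    if len(T)>20: print('beaker',circ(T[:,:2]))
E
```

```text
now [ 0.5744 -0.0134  0.2777] yaw 25.31 grip 0.531 F [ 0.6  0.4 -1.2] t 20.08 j [-0.52  0.22  0.55  1.59 -0.12  1.36  0.48]
shift [0.0004 0.0014 0.0777] turn [-0.     0.     0.005] rows 1.9 0.0
wrist 9240 [0.18772294 0.26091509 0.27921211] (array([ 0.57210714, -0.010558  ]), np.float64(0.020582402262816678)) [ 0.57238076 -0.01132767  0.27662167]
low [ 0.57246551 -0.01198725  0.20146759] [ 0.54986177 -0.03099416  0.18347705]
beaker (array([ 0.57617227, -0.01194783]), np.float64(0.03136749422110383))
side 704 [0.17776961 0.23701938 0.28089555] (array([ 0.56998582, -0.01376992]), np.float64(0.022361964252693482)) [ 0.57415243 -0.01416288  0.29112538]
low [ 0.564573   -0.02908785  0.19304579] [ 0.54856457 -0.03725416  0.17613652]
beaker (array([ 0.57554504, -0.0146944 ]), np.float64(0.03179259383668205))
```

View pics/wrist8.png

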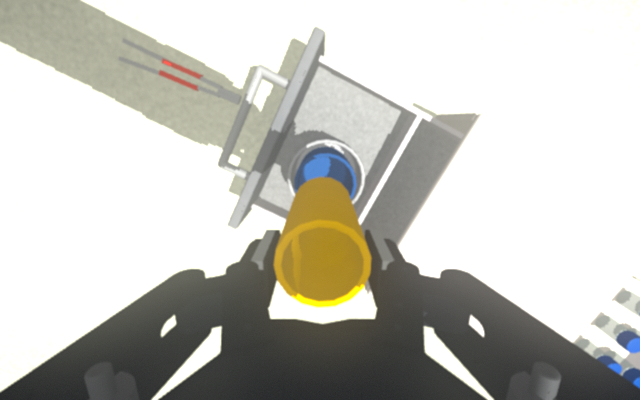

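The cup is held upright, its centre about 4 mm off the beaker centre along x. I'll correct that and lower.

Call:
jog_arm([
  [-0.002,0.003,0.015,0,0,0,-0.3],
  [-0.002,0.003,0.035,0,0,0,-0.3],
  [-0.002,0.003,0.05,0,0,0,-0.3],
  [-0.002,0.003,0.06,0,0,0,-0.3],
  [-0.002,0.003,0.06,0,0,0,-0.3],
])

```text
clock: 20.5
position: [0.5771, -0.0132, 0.2158]
ee_rot: [0.535, 0.845, -0.001, -0.001]
ft_force: [-0.8, 0.2, -1.6]
grip_width: 0.53
grasp_force: 31.1
```

Call:
jog_arm([
  [0,0,0.01,0,0,0,-0.3],
  [0,0,0.02,0,0,0,-0.3],
  [0,0,0.03,0,0,0,-0.3],
  [0,0,0.035,0,0,0,-0.3],
  [0,0,0.035,0,0,0,-0.3],
])

```text
clock: 20.92
position: [0.5775, -0.0122, 0.1813]
ee_rot: [0.534, 0.845, -0.001, -0.001]
ft_force: [0.1, -0.4, -1.6]
grip_width: 0.53
grasp_force: 31.1
```

Call:
jog_arm([
  [0,0,0.01,0,0,0,-0.3],
  [0,0,0.02,0,0,0,-0.3],
  [0,0,0.03,0,0,0,-0.3],
  [0,0,0.038,0,0,0,-0.3],
  [0,0,0.04,0,0,0,-0.3],
])

```text
clock: 21.33
position: [0.5773, -0.0122, 0.1408]
ee_rot: [0.534, 0.845, -0.001, -0.001]
ft_force: [0.1, -0.7, -2.2]
grip_width: 0.53
grasp_force: 31.1
```

Call:
jog_arm([
  [0,0,0.002,0,0,0,-0.3],
  [0,0,0.004,0,0,0,-0.3],
  [0,0,0.006,0,0,0,-0.3],
  [0,0,0.008,0,0,0,-0.3],
  [0,0,0.008,0,0,0,-0.3],
])

```text
clock: 21.75
position: [0.5782, -0.0122, 0.1346]
ee_rot: [0.534, 0.845, 0.0, -0.0]
ft_force: [0.3, -0.5, -0.8]
grip_width: 0.529
grasp_force: 31.1
```

Call:
jog_arm([
  [0,0,0.001,0,0,0,-0.3],
  [0,0,0.002,0,0,0,-0.3],
  [0,0,0.003,0,0,0,-0.3],
  [0,0,0.003,0,0,0,-0.3],
])

```text
clock: 22.08
position: [0.5781, -0.0122, 0.1316]
ee_rot: [0.534, 0.845, -0.0, -0.0]
ft_force: [0.0, -0.4, -1.0]
grip_width: 0.533
grasp_force: 31.1
```

Call:
jog_arm([
  [0,0,0.001,0,0,0,-0.3],
  [0,0,0.002,0,0,0,-0.3],
  [0,0,0.002,0,0,0,-0.3],
])

```text
clock: 22.33
position: [0.5781, -0.0122, 0.1296]
ee_rot: [0.534, 0.845, -0.0, -0.0]
ft_force: [0.2, -0.2, -2.0]
grip_width: 0.53
grasp_force: 31.1
```

Call:
jog_arm([
  [0,0,0.0005,0,0,0,-0.3],
  [0,0,0.001,0,0,0,-0.3],
  [0,0,0.001,0,0,0,-0.3],
])

```text
clock: 22.58
position: [0.5782, -0.0122, 0.1287]
ee_rot: [0.534, 0.845, -0.0, -0.0]
ft_force: [-0.0, -0.6, -1.2]
grip_width: 0.528
grasp_force: 31.1
```

Call:
jog_arm([
  [0,0,0.0005,0,0,0,-0.3],
  [0,0,0.001,0,0,0,-0.3],
  [0,0,0.001,0,0,0,-0.3],
])

```text
clock: 22.83
position: [0.5784, -0.0122, 0.1281]
ee_rot: [0.534, 0.845, 0.0, 0.0]
ft_force: [-1.1, -0.2, 2.8]
grip_width: 0.529
grasp_force: 31.5
```

Call:
jog_arm([
  [0,0,0.0005,0,0,0,-0.3],
  [0,0,0.001,0,0,0,-0.3],
  [0,0,0.001,0,0,0,-0.3],
])

```text
clock: 23.08
position: [0.5792, -0.0123, 0.1281]
ee_rot: [0.534, 0.845, 0.001, 0.001]
ft_force: [-1.8, 0.1, 8.4]
grip_width: 0.53
grasp_force: 32.0
```

The cup is down at the predicted 0.128. Releasing and retreating.

Call:
jog_arm([
  [0,0,-0.001,0,0,0,-0.3],
  [0,0,-0.001,0,0,0,-0.3],
  [0,0,-0.001,0,0,0,0.15],
  [0,0,-0.001,0,0,0,0.3],
  [0,0,-0.001,0,0,0,0.5],
])

```text
clock: 23.5
position: [0.578, -0.0122, 0.1275]
ee_rot: [0.534, 0.845, -0.0, -0.0]
ft_force: [-0.8, 0.4, -0.6]
grip_width: 0.752
grasp_force: 0.0
```

Call:
jog_arm([
  [0,0,0,0,0,0,0.6],
  [0,0,-0.015,0,0,0,0.6],
  [0,0,-0.035,0,0,0,0.6],
  [0,0,-0.07,0,0,0,0.6],
  [0,0,-0.11,0,0,0,0.6],
])

```text
clock: 23.92
position: [0.577, -0.0123, 0.2374]
ee_rot: [0.534, 0.845, -0.001, -0.001]
ft_force: [1.9, -0.3, 0.3]
grip_width: 0.8
grasp_force: 0.0
```

Call:
jog_arm([
  [0,0,-0.03,0,0,0,1],
  [0,0,-0.06,0,0,0,1],
  [0,0,-0.06,0,0,0,1],
  [0,0,-0.06,0,0,0,1],
])

```text
clock: 24.25
position: [0.5789, -0.0123, 0.2993]
ee_rot: [0.534, 0.845, 0.001, 0.001]
ft_force: [-0.4, 0.5, -1.1]
grip_width: 0.998
grasp_force: 0.0
```

```bash
python3 look.py 9 wrist side; python3 - <<'E'
from h import *
for n in ('wrist','side'):
    c=dict(np.load(f'pics/{n}9.npz')); W=cloud(c); hsv=cv2.cvtColor(c["color"],cv2.COLOR_RGB2HSV); ok=(c["depth"]>0)&(np.hypot(W[...,0]-.575,W[...,1]+.0125)<.06)
    for nm,lo,hi in(("beaker",(95,90,20),(125,255,255)),("cup",(12,130,40),(30,255,255))):
        P=W[(cv2.inRange(hsv,lo,hi)>0)&ok]; zt=np.percentile(P[:,2],98); T=P[P[:,2]>zt-.008]; print(n,nm,len(P),'top %.3f'%zt,circ(T[:,:2]))
    b=(c["depth"]>0)&(W[...,2]>.090)&(W[...,2]<.104)&(W[...,0]>.45)&(W[...,0]<.55)&(abs(W[...,1])<.14)
    print('panel x',np.percentile(W[b][:,0],[2,98]).round(3))
a=cv2.imread('pics/side9.png')[90:340,180:480]; cv2.imwrite('pics/final.png',cv2.resize(a,None,fx=2.2,fy=2.2))
E
```

```text
wrist beaker 389 top 0.101 (array([ 0.57717667, -0.0121447 ]), np.float64(0.03163726537229037))
wrist cup 1679 top 0.130 (array([ 0.57643795, -0.01029615]), np.float64(0.020638918363682143))
panel x [0.499 0.547]
side beaker 348 top 0.101 (array([ 0.57607567, -0.0148439 ]), np.float64(0.03145378781310892))
side cup 373 top 0.131 (array([ 0.57635675, -0.01254868]), np.float64(0.021029121026388518))
panel x [0.497 0.548]
```

View pics/final.png

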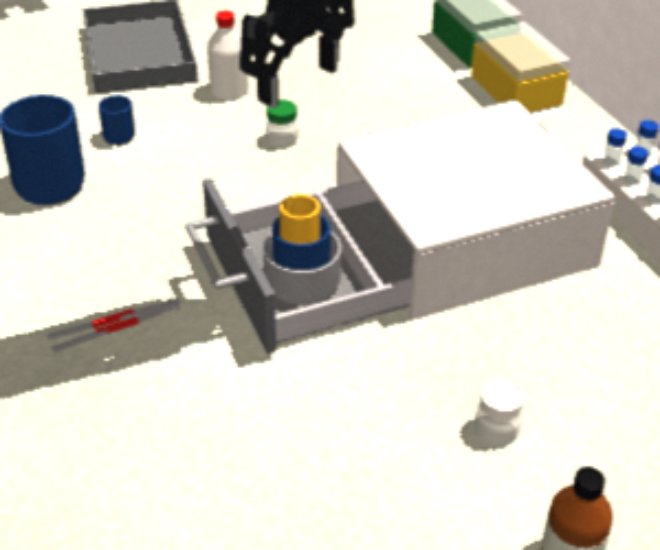

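The cup top reads 0.130 and the beaker rim 0.101, against 0.129 and 0.099 expected. The nest stands upright at (300,245) in the crop, the drawer is open, the other things are untouched and the gripper is clear.

```bash
python3 -c "
from workcell import workorder
print(workorder.hand_in())"
```

```text
the job is handed in; nothing more can be done
None
```

The drawer is open to its end stop with the yellow cup nested in the blue beaker in the steel dish, all upright; the final pictures show the bystanders in place, and the job is handed in.

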